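# Tip the tall gift over and press it onto its label

## Task

The tall wrapped gift stands on end between the two low rails of the labelling guide. Tip it over so that it lies on its side between the rails with its top end towards the end stop, then ease it along until that end sits flush against the stack of sticky labels on the stop, and press it there with about 10 N for a second so that the label takes, never so hard (25 N) that the wrapping crushes. Leave it lying flush against the labels, and leave the other things on the table alone.

Things in the scene. Friction and masses are not known exactly. Their poses are not given: they have to be found in the camera images.
- parcel: The gift: a kraft-paper box with two ribbon bands, 90 (its x) x 96 (y) x 230 mm (z), too wide to grasp, 0.35 to 0.7 kg, balance point at mid-height. Origin: centre of underside, z up its length. It starts standing on the guide near the end away from the stop, its x towards the stop within 0.04 rad. Pushed towards the stop near its top it tips, and falls by itself beyond 0.37 rad; pushed low it only slides.
- parcel_centre (a point): Centre of the gift (mid-height, on its axis); 53 mm over the table when the gift lies flat on the guide. Friction on the board is hidden: sliding the lying gift takes some 1 to 6 N.
- parcel_top (a point): Centre of the gift's top face, the end that must meet the stop.
- guide: The labelling guide, fixed: a plywood board 500 mm long (x), 8 mm thick. Origin on the table under the middle of the channel; x runs along the channel towards the stop, z up. Two rails 460 mm long, 12 mm wide, 18 mm high above the board at y = +60 and -60 mm leave a channel 108 mm wide, centred on y = 0. A strip of board beyond the -y rail, to y = -165 mm, holds tape rolls.
- stop: The end stop: a rigid aluminium bracket clamped on the board between the rails, 160 to 200 mm along the guide's x. Origin at the foot of its flat face, on the board; axes as the guide's: the face looks to -x, whence the gift comes. Face 94 mm wide, 70 mm high. A stack of sticky paper labels, 70 wide and 46 mm high, stands 1 to 9 mm proud of it; how far differs each time. Nothing yields when pressed.
- stop_face (a point): A point on the bracket's own face (x = 0 of the stop), on its middle line, 45 mm above the board. The gift's top end meets the front of the label stack 1 to 9 mm before this point, to be found by touch. Arrive slowly (some 10 mm/s): a bump at 40 mm/s can already exceed 25 N.
- tape_a: Roll of rose tape, 60 mm across, 18 mm high, flat on the strip of the guide; bystander, origin at centre of underside.
- tape_b: Roll of grey tape, 52 mm across, 22 mm high, flat on the strip of the guide; bystander, origin at centre of underside.
- small_gift: Small wrapped box with a bow, 110 x 110 x 100 mm (120 mm with the bow); bystander, origin at centre of underside.
- spool: Empty wooden ribbon spool, 68 mm across, 46 mm high; bystander, origin at centre of underside.
- glue: White glue bottle, 44 mm across, 120 mm high; bystander, origin at centre of underside.
- scissors: Brass scissors lying flat, 165 mm long; bystander, origin on the table under the pivot.
- pen_cup: White ceramic cup, 76 mm across, 90 mm high; bystander, origin at centre of underside.
Things that resemble listed ones, but are neither listed nor needed, are in the scene too. What is shaped like the parcel but blue or red is not meant.

How it is judged:
By the outcome, as a careful person would: the job done as asked, in the order asked, and still so for the second after the job is handed in, with the robot touching nothing.
It also fails if it takes over 72 s, if anything falls off the work surface, if the arm or the gripper's body presses on something with over 40 N, if the wrist force passes 120 N, or if a joint passes its speed limit or range.

## Robot

A 7-joint arm with a two-finger parallel gripper is mounted at the origin on the work surface. World frame = base frame: x ahead of the robot, y to its left, z up, the work surface at z = 0. Lengths are in m, angles in rad, forces in N, time in s.
With the tool pointing down it reaches from about 0.4 to 0.85 m from the base axis. Payload 10.4 kg.
Tool frame: the origin (TCP) lies midway between the tips of the shut fingers; the grasp point (between the pads) lies 19 mm behind it; z points along the fingers, x is the direction in which the jaws open and shut, and the axes are right-handed (so a half turn about z gives the same grasp; the last joint's range is limited). The gripper opens to 85 mm and grips with 20 to 120 N. Pads are 22 mm wide; open, the fingers measure 114 mm over their backs; the gripper's body (76 mm by 85 mm) begins 54 mm behind the grasp point. The pads swing forward as they close: fully open they stand 13 mm farther back than shut.
Start: joints at [-1.203, 0.332, -0.065, 1.46, 0.022, 1.35, -0.088], TCP at [0.238, 0.578, 0.231] pointing down, gripper open.
Joint ranges: [-2.6, 2.6], [-0.5, 2.12], [-1.47, 1.34], [0.16, 2.42], [-1.27, 4.41], [0.06, 2.06], [-2.6, 2.6]. Speed limits (rad/s): [2.22, 2.22, 2.79, 2.79, 3.14, 3.14, 3.14].

## Interface

Orientations are given as a unit quaternion [x, y, z, w].
In Python, from workcell import manip, cams gives the robot as it stands.
- The arm moves only by the tool move_arm, never from a script. Its argument "moves" is a list of rows, each a list of 7 numbers: the turn, a rotation vector about the tool's x, y, z in degrees, then the shift along the tool's x, y, z in m, then the finger opening in m, from 0 to 0.0854. A call has 1 to 10 rows; each row is the pose to reach, as a shift and turn from the pose commanded when the call began, along the tool's axes at that moment; what a row does not reach only later rows make up. A row lasts 1/10 s, in which the tool goes at most 50 mm and 8.59 degrees, less where a joint would pass 70% of its speed; a pose out of reach is approached as far as the arm can. A call with a gripper value outside its range is refused whole. The fingers move at their own pace and stop on an object; "grip_force" is the grip in N (left out, the last holds). Time passes only in rows, so rows that repeat a pose let the fingers close. It gives the time, the measured TCP pose, the force and the opening at its end, in the units of the state.
- manip.get_obs(): the state, without advancing time (a new reading comes with each control period).
- cams.camera(name): name is "scene" or "top"; returns the picture (480x640x3 uint8, red, green, blue); there is no depth.
- cams.camera_params(name): a dict with "fx", "fy", "cx", "cy" (pixels), "dist_coeffs" ([k1, k2, p1, p2, k3] as OpenCV has them; the pictures are not rectified), "xyz" and "rotation" of the camera in the world. Camera axes: x right, y up, looking along -z (the intrinsics and any distortion apply to the point x, -y, -z); pixel columns grow to the right and rows downward; lengths in m; the calibration is good to about 2 mm. A picture is of the moment at which its call begins. camera_params takes no time and is no camera call.
- manip.hand_in(): hands the job in, once; it reports no verdict.
The state is a dict: "clock": time; "joint_pos": joint angles; "joint_velocities": joint speeds; "tau": joint torques, N m; "position": TCP position; "ee_rot": TCP orientation; "ft_force": force on the tool from outside, world axes, zero at the start; "torque": the same for the moment, N m; "grip_width": opening from 0.0 (shut) to 1.0 (fully open).
Only numpy, scipy, OpenCV 4.12 (cv2) and the standard library are available. Lean on these libraries where they do the work, as an engineer would, in place of code of your own. Each camera call takes 0.05 s, during which the arm holds its last target. There are 200 camera calls.

## Working session

There is one attempt and no reset: what is moved stays moved. The work goes in short steps, Python scripts to look and compute and a tool call to move; the robot and the scene stay as the last step left them, time stands still between calls to the robot, and variables do not carry over. Pictures are saved under pics/ and viewed, about 8 in all and at most 12, crops included, and the job is handed in when it is done.

Besides the shell and the picture viewer there is one more tool, called after ">>>" by a JSON object that holds its "method" and its "body". move_arm: Moves the arm, as the interface text tells. Its arguments: {"type":"object","properties":{"moves":{"type":"array","items":{"type":"array","items":{"type":"number"}}},"grip_force":{"type":"number"}},"required":["moves"]}

```bash
mkdir -p pics; ls
python3 - <<'E'
from workcell import manip, cams
import cv2
for n in("scene","top"):
    cv2.imwrite(f"pics/{n}0.png",cams.camera(n)[:,:,::-1]); print(n,cams.camera_params(n))
print(manip.get_obs())
E
```

```text
pics
scene {'fx': 489.38872834711987, 'fy': 489.38872834711987, 'cx': 323.720994351078, 'cy': 236.37157329127606, 'dist_coeffs': array([-0.03931727,  0.        ,  0.        ,  0.        ,  0.        ]), 'xyz': array([1.04779359, 0.61734682, 0.91415641]), 'rotation': array([0.14991572, 0.37901498, 0.84972626, 0.33442219])}
top {'fx': 598.0328628616234, 'fy': 598.0328628616234, 'cx': 311.3724304926573, 'cy': 245.25313622608977, 'dist_coeffs': array([-0.15787687,  0.        ,  0.        ,  0.        ,  0.        ]), 'xyz': array([0.29322937, 0.00474505, 1.62423491]), 'rotation': array([ 0.05516025, -0.04259652, -0.70063283,  0.71011022])}
{'clock': 0.1, 'joint_pos': array([-1.20263001,  0.33281638, -0.06471437,  1.46086799,  0.02161374,
        1.34986019, -0.08851035]), 'joint_velocities': array([ 0.00049947, -0.00107207, -0.00051224, -0.00135002,  0.00016758,
        0.00309493,  0.0008531 ]), 'tau': array([ 1.42534023e-03, -6.26749420e+01,  4.91311611e-02, -3.92429566e+01,
        1.63908937e-02,  6.98792763e-03,  1.61558447e-06]), 'position': array([0.23793418, 0.57758358, 0.23058562]), 'ee_rot': array([ 8.30925019e-01,  5.56384056e-01, -5.03265184e-04,  3.75521663e-04]), 'ft_force': array([-0.59025085,  0.2246822 ,  0.13220995]), 'torque': array([-0.04955053,  0.01178165, -0.00394231]), 'grip_width': 1.001862946143169}
```

View pics/scene0.png

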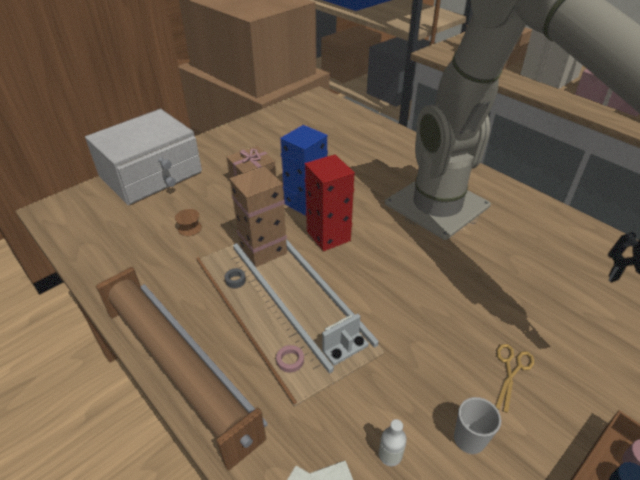

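View pics/top0.png

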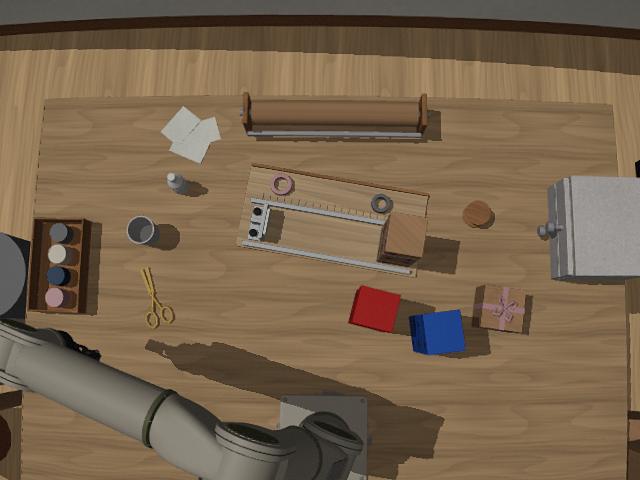

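The scene shows the kraft gift at about (260,218), with the stop at (345,338) at the near end of the guide. In the top view the gift's top is at (403,238) and the stop at (258,220), so the guide's x runs left, which is about world +y. The blue and red boxes stand on the robot's side, beside the gift.

```bash
cat > h.py <<'E'
import numpy as np, cv2
from scipy.spatial.transform import Rotation as R
from workcell import manip, cams
def ray(n,px):
    p=cams.camera_params(n); K=np.array([[p['fx'],0,p['cx']],[0,p['fy'],p['cy']],[0,0,1]])
    u=cv2.undistortPoints(np.array(px,float).reshape(-1,1,2),K,p['dist_coeffs']).reshape(-1,2)
    d=np.c_[u[:,0],-u[:,1],-np.ones(len(u))]
    return p['xyz'],R.from_quat(p['rotation']).apply(d)
def plane(n,px,z):
    o,d=ray(n,px); return o+d*((z-o[2])/d[:,2])[:,None]
def proj(n,X):
    p=cams.camera_params(n); K=np.array([[p['fx'],0,p['cx']],[0,p['fy'],p['cy']],[0,0,1]])
    c=R.from_quat(p['rotation']).inv().apply(np.atleast_2d(X)-p['xyz'])*[1,-1,-1]
    return cv2.projectPoints(c,np.zeros(3),np.zeros(3),K,p['dist_coeffs'])[0].reshape(-1,2)
E
python3 - <<'E'
from h import *
im=cv2.imread('pics/top0.png'); c=im[150:300,230:430]; cv2.imwrite('pics/top0c.png',cv2.resize(c,None,fx=4,fy=4,interpolation=cv2.INTER_CUBIC))
np.set_printoptions(precision=4,suppress=True)
print('board corners',plane('top',[(252,165),(428,195),(415,276),(237,243)],.008))
print('parcel top',plane('top',[(388,212),(427,215),(423,258),(382,254)],.238))
print('red/blue',plane('top',[(377,309),(440,331)],.2))
E
```

```text
board corners [[ 0.7428  0.2047  0.008 ]
 [ 0.6627 -0.2861  0.008 ]
 [ 0.4373 -0.2475  0.008 ]
 [ 0.5219  0.2393  0.008 ]]
parcel top [[ 0.5676 -0.1489  0.238 ]
 [ 0.5617 -0.2415  0.238 ]
 [ 0.4592 -0.2308  0.238 ]
 [ 0.4675 -0.1345  0.238 ]]
red/blue [[ 0.3405 -0.1265  0.2   ]
 [ 0.2896 -0.2769  0.2   ]]
```

View pics/top0c.png

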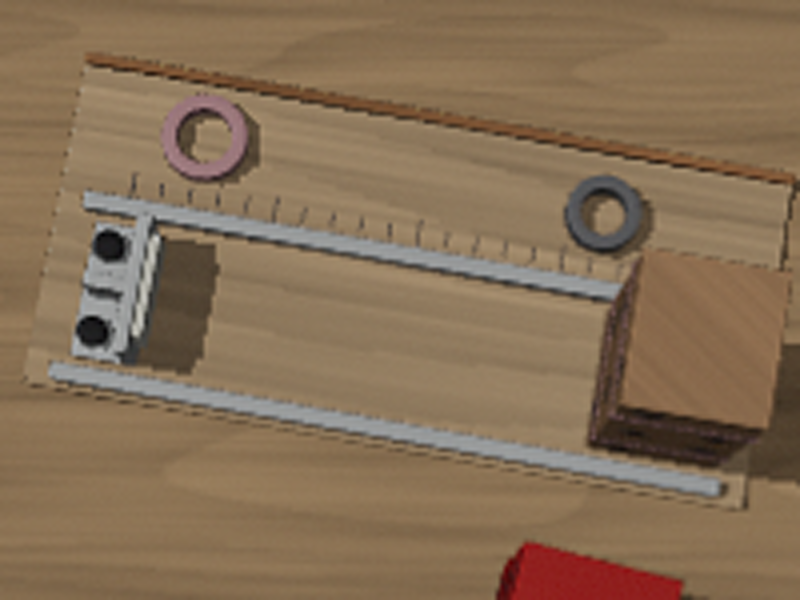

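The crop shows both rails, the label stack's front edge at crop (158,238)–(138,340), and the gift's top face with clean corners. Next I work out the guide frame and the gift's pose in it.

```bash
cat >> h.py <<'E'
f=lambda pts:[(a/4+230-.375,b/4+150-.375) for a,b in pts]
lo=plane('top',f([(50,371),(721,488)]),.026); up=plane('top',f([(86,200),(615,292)]),.026)
gx=lo[0]-lo[1]; gx[2]=0; gx/=np.linalg.norm(gx); gz=np.array([0,0,1.]); gy=np.cross(gz,gx)
G=np.column_stack([gx,gy,gz])
# channel centre: end of rails at x=+230
go=(lo[0]+up[0])/2-.230*gx; go[2]=0
def tog(p): return (np.atleast_2d(p)-go)@G
def tow(p): return go+np.atleast_2d(p)@G.T
E
python3 - <<'E'
from h import *
np.set_printoptions(precision=4,suppress=True)
print('go',go,'yaw',np.degrees(np.arctan2(gx[1],gx[0])),gx)
print('rails in g',tog(lo),tog(up))
pt=plane('top',f([(642,250),(790,268),(768,430),(625,408)]),.238); print('parcel top g',tog(pt),tog(pt.mean(0)))
print('labels g',tog(plane('top',f([(158,238),(138,340)]),.065)))
print('red g', tog(plane('top',[(358,287),(400,295),(393,332),(350,325)],.23)))
print('blue g', tog(plane('top',[(418,315),(459,310),(465,349),(415,355)],.23)))
X=[-.175-.045-.03,0,.21]
for X in ([-.255,0,.3],[-.255,0,.20],[.0,0,.2]): print(X,tow(X))
r=R.from_quat(manip.get_obs()['ee_rot']); print(r.as_matrix())
# target tool: z down, x axis along guide y (jaws across): columns
print('tool yaw now', np.degrees(np.arctan2(*r.as_matrix()[[1,0],0])))
E
```

```text
go [ 0.5435 -0.0148  0.    ] yaw 80.75106672780505 [0.1607 0.987  0.    ]
rails in g [[ 0.2308  0.0602  0.026 ]
 [-0.2288  0.0602  0.026 ]] [[ 0.2292 -0.0602  0.026 ]
 [-0.1372 -0.0593  0.026 ]]
parcel top g [[-0.1336 -0.0459  0.238 ]
 [-0.2218 -0.0506  0.238 ]
 [-0.2232  0.047   0.238 ]
 [-0.1384  0.0487  0.238 ]] [[-0.1793 -0.0002  0.238 ]]
labels g [[ 0.1707 -0.0354  0.065 ]
 [ 0.171   0.0344  0.065 ]]
red g [[-0.0882  0.1409  0.23  ]
 [-0.188   0.1425  0.23  ]
 [-0.1857  0.23    0.23  ]
 [-0.0847  0.2311  0.23  ]]
blue g [[-0.2369  0.1813  0.23  ]
 [-0.3304  0.1537  0.23  ]
 [-0.3583  0.2409  0.23  ]
 [-0.2448  0.2737  0.23  ]]
[-0.255, 0, 0.3] [[ 0.5025 -0.2664  0.3   ]]
[-0.255, 0, 0.2] [[ 0.5025 -0.2664  0.2   ]]
[0.0, 0, 0.2] [[ 0.5435 -0.0148  0.2   ]]
[[ 0.3809  0.9246 -0.0004]
 [ 0.9246 -0.3809 -0.0012]
 [-0.0013  0.0001 -1.    ]]
tool yaw now 67.61220911120748
```

```bash
cat >> h.py <<'E'
def goal(gp,Rt=None):
    """shift (mm) and turn (deg) in tool axes to reach guide-frame point gp with tool x=-guide y, z down"""
    o=manip.get_obs(); r=R.from_quat(o['ee_rot'])
    if Rt is None: Rt=np.column_stack([-gy,-gx,-gz])
    t=(r.inv()*R.from_matrix(Rt)).as_rotvec(degrees=True); d=r.inv().apply(tow(gp)[0]-o['position'])
    print(np.round(t,2),np.round(d*1000,1))
def st():
    o=manip.get_obs(); print('t',round(o['clock'],2),'g',np.round(tog(o['position'])[0]*1000,1),'F g',np.round(o['ft_force']@G,2),'joints',np.round(o['joint_pos'],2))
E
python3 - <<'E'
from h import *
st(); goal([.10,.06,.36]); goal([-.265,0,.36])
E
```

```text
t 0.1 g [535.5 396.8 230.6] F g [0.13 0.62 0.13] joints [-1.2   0.33 -0.06  1.46  0.02  1.35 -0.09]
[5.000e-02 6.000e-02 7.686e+01] [-347.7  427.  -129. ]
[5.000e-02 6.000e-02 7.686e+01] [-689.5  568.4 -128.5]
```

>>> {"method": "move_arm", "body": {"moves": [[0,0,0,0,0,-0.05,0],[0,0,0,0,0,-0.1,0],[0,0,8,-0.03,0.04,-0.129,0],[0,0,77,-0.348,0.427,-0.129,0],[0,0,77,-0.348,0.427,-0.129,0],[0,0,77,-0.348,0.427,-0.129,0],[0,0,77,-0.348,0.427,-0.129,0],[0,0,77,-0.348,0.427,-0.129,0],[0,0,77,-0.348,0.427,-0.129,0],[0,0,77,-0.348,0.427,-0.129,0]]}}

```text
clock: 1.1
position: [0.4262, 0.2303, 0.359]
ee_rot: [1.0, -0.008, -0.0, -0.0]
ft_force: [-0.0, 0.0, 0.1]
grip_width: 0.003
```

Run:
```python
from h import *
st(); goal([.10,.06,.36]); goal([-.265,0,.36])
```

```text
t 1.1 g [223.  155.2 359. ] F g [0.   0.05 0.1 ] joints [-0.87 -0.03  0.27  1.61  0.01  1.56 -0.61]
[-0.01  0.01  8.35] [ 76.3 135.5  -1.1]
[-0.01  0.01  8.35] [ 82.7 505.4  -1.2]
```

>>> {"method": "move_arm", "body": {"moves": [[0,0,8.35,0.076,0.135,-0.001,0],[0,0,8.35,0.076,0.135,-0.001,0],[0,0,8.35,0.076,0.135,-0.001,0],[0,0,8.35,0.083,0.505,-0.001,0],[0,0,8.35,0.083,0.505,-0.001,0],[0,0,8.35,0.083,0.505,-0.001,0],[0,0,8.35,0.083,0.505,-0.001,0],[0,0,8.35,0.083,0.505,-0.001,0],[0,0,8.35,0.083,0.505,-0.001,0],[0,0,8.35,0.083,0.505,-0.001,0]]}}

```text
clock: 2.1
position: [0.5031, -0.2508, 0.3601]
ee_rot: [0.997, -0.077, 0.0, -0.0]
ft_force: [1.3, -0.2, 0.2]
grip_width: 0.001
```

Run:
```python
from h import *
st(); goal([-.265,0,.36]);goal([-.265,0,.222])
```

```text
t 2.1 g [-239.4    2.   360.1] F g [ 0.04 -1.32  0.2 ] joints [-0.3   0.18  0.8   1.44 -0.13  1.57  0.34]
[-0.03 -0.03  0.39] [ 1.8 25.6  0.1]
[-0.03 -0.03  0.39] [  1.7  25.7 138.1]
```

>>> {"method": "move_arm", "body": {"moves": [[0,0,0,0,0,0,0],[0,0,0,0,0,0,0],[0,0,0,0,0,0,0]]}}

```text
clock: 2.4
position: [0.5039, -0.2477, 0.3597]
ee_rot: [0.997, -0.077, -0.0, -0.0]
ft_force: [-0.5, -0.8, -0.4]
grip_width: -0.003
```

Run:
```python
from h import *
st(); goal([-.265,0,.36]);goal([-.265,0,.222])
```

```text
t 2.4 g [-236.3    1.7  359.7] F g [-0.87  0.37 -0.4 ] joints [-0.3   0.18  0.8   1.45 -0.13  1.57  0.33]
[-0.04  0.03  0.44] [ 1.5 28.7 -0.3]
[-0.04  0.03  0.44] [  1.6  28.8 137.7]
```

>>> {"method": "move_arm", "body": {"moves": [[0,0,0.4,0.0015,0.032,0,0],[0,0,0.4,0.0015,0.032,0.03,0],[0,0,0.4,0.0015,0.032,0.07,0],[0,0,0.4,0.0015,0.032,0.11,0],[0,0,0.4,0.0015,0.032,0.138,0],[0,0,0.4,0.0015,0.032,0.138,0],[0,0,0.4,0.0015,0.032,0.138,0]]}}

```text
clock: 3.1
position: [0.5007, -0.2798, 0.223]
ee_rot: [0.997, -0.08, 0.0, -0.0]
ft_force: [-0.0, -0.3, 0.2]
grip_width: 0.001
```

Run:
```python
from h import *
st(); goal([-.236,0,.222])
cv2.imwrite('pics/s1.png',cams.camera('scene')[100:400,120:520,::-1].repeat(2,0).repeat(2,1))
```

```text
t 3.1 g [-268.4   -0.3  223. ] F g [-0.29 -0.    0.25] joints [-0.23  0.27  0.8   1.65 -0.2   1.3   0.44]
[-0.02 -0.02  0.06] [ -0.3 -32.4   1. ]
```

View pics/s1.png

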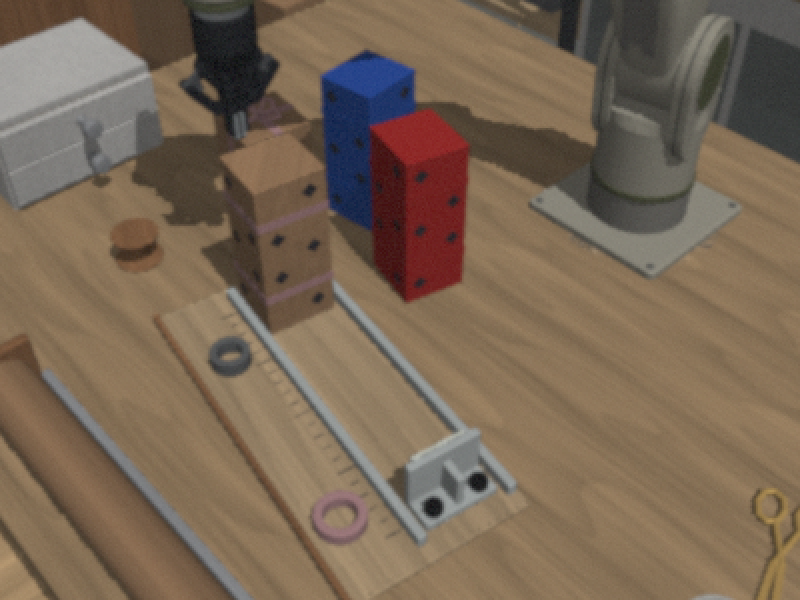

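The gripper is behind the gift's top at crop (240,125), clear of the blue box. I start pushing.

>>> {"method": "move_arm", "body": {"moves": [[0,0,0,0,-0.008,0,0],[0,0,0,0,-0.016,0,0],[0,0,0,0,-0.023,0,0],[0,0,0,0,-0.028,0,0],[0,0,0,0,-0.032,0,0],[0,0,0,0,-0.036,0,0],[0,0,0,0,-0.04,0,0],[0,0,0,0,-0.044,0,0],[0,0,0,0,-0.048,0,0],[0,0,0,0,-0.052,0,0]]}}

```text
clock: 4.15
position: [0.5084, -0.2294, 0.2221]
ee_rot: [0.997, -0.081, 0.0, 0.0]
ft_force: [-0.6, -0.7, 0.1]
grip_width: 0.001
```

Run:
```python
from h import *
st()
```

```text
t 4.15 g [-2.174e+02  1.000e-01  2.221e+02] F g [-0.84  0.52  0.13] joints [-0.32  0.22  0.78  1.69 -0.16  1.29  0.32]
```

Run:
```python
from h import *
a=cams.camera('scene')[120:300,180:380,::-1].repeat(2,0).repeat(2,1)
b=cams.camera('top')[180:300,330:470,::-1].repeat(3,0).repeat(3,1)
cv2.imwrite('pics/s2.png',np.hstack([a[:360],b[:360,:400]]))
```

```text
(no output)
```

View pics/s2.png

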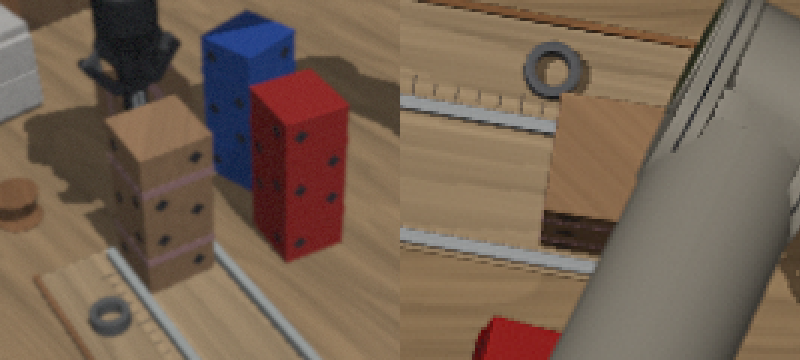

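The gift is leaning towards the stop: in the top view its leading side is now hidden and its base has not moved. I continue.

>>> {"method": "move_arm", "body": {"moves": [[0,0,0,0,-0.005,0,0],[0,0,0,0,-0.01,0,0],[0,0,0,0,-0.015,0,0],[0,0,0,0,-0.02,0,0],[0,0,0,0,-0.025,0,0],[0,0,0,0,-0.03,0,0],[0,0,0,0,-0.035,0,0],[0,0,0,0,-0.04,0,0],[0,0,0,0,-0.045,0,0],[0,0,0,0,-0.05,0,0]]}}

```text
clock: 5.25
position: [0.5166, -0.1797, 0.222]
ee_rot: [0.997, -0.081, -0.0, -0.0]
ft_force: [0.5, -0.1, 0.3]
grip_width: 0.002
```

>>> {"method": "move_arm", "body": {"moves": [[0,0,0,0,-0.005,0,0],[0,0,0,0,-0.01,0,0],[0,0,0,0,-0.015,0,0],[0,0,0,0,-0.018,0,0],[0,0,0,0,-0.018,0,0],[0,0,0,0,-0.018,0,0],[0,0,0,0,-0.018,0,0],[0,0,0,0,-0.018,0,0]]}}

```text
clock: 6.05
position: [0.5194, -0.1626, 0.2221]
ee_rot: [0.997, -0.081, 0.0, -0.0]
ft_force: [-1.0, -0.1, 0.7]
grip_width: 0.003
```

Run:
```python
from h import *
st()
a=cams.camera('scene')[120:380,150:410,::-1].repeat(2,0).repeat(2,1)
b=cams.camera('top')[150:300,230:430,::-1].repeat(3,0).repeat(3,1)
cv2.imwrite('pics/s3.png',np.hstack([a[:450,:350],b[:,:450]]));cv2.imwrite('pics/s3t.png',b)
```

```text
t 6.05 g [-1.498e+02  1.000e-01  2.221e+02] F g [-0.26  1.02  0.67] joints [-0.43  0.18  0.74  1.72 -0.12  1.29  0.17]
```

View pics/s3.png

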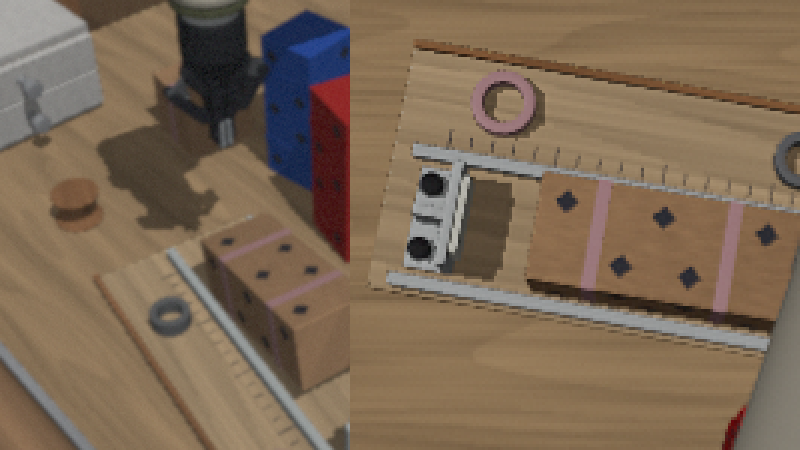

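The gift fell and lies between the rails. Its top end is at top-crop (541,172)–(528,278), and there is a gap to the labels at about x = 465.

Run:
```python
from h import *
np.set_printoptions(precision=4,suppress=True)
g=lambda p:[((x-350)/3+230-.33,y/3+150-.33) for x,y in p]
e=tog(plane('top',g([(541,172),(528,278)]),.098)); print('top end',e)
print('labels',tog(plane('top',g([(470,178),(452,250)]),.07)))
xb=e[:,0].mean()-.23; print('back',xb)
goal([xb-.05,0,.222]);goal([xb-.05,0,.055])
```

```text
top end [[ 0.1054 -0.0457  0.098 ]
 [ 0.0997  0.0477  0.098 ]]
labels [[ 0.1687 -0.0351  0.07  ]
 [ 0.1724  0.0311  0.07  ]]
back -0.12743051829752278
[-0.   -0.   -0.07] [ 0.1 27.6  0.1]
[-0.   -0.   -0.07] [  0.1  27.7 167.1]
```

>>> {"method": "move_arm", "body": {"moves": [[0,0,0,0,0.028,0,0],[0,0,0,0,0.028,0,0],[0,0,0,0,0.028,0.04,0],[0,0,0,0,0.028,0.08,0],[0,0,0,0,0.028,0.12,0],[0,0,0,0,0.028,0.15,0],[0,0,0,0,0.028,0.17,0],[0,0,0,0,0.028,0.177,0],[0,0,0,0,0.028,0.177,0],[0,0,0,0,0.028,0.177,0]]}}

```text
clock: 7.15
position: [0.5156, -0.1903, 0.0462]
ee_rot: [0.997, -0.081, 0.001, 0.0]
ft_force: [0.1, -0.0, -0.8]
grip_width: 0.004
```

>>> {"method": "move_arm", "body": {"moves": [[0,0,0,0,-0.004,0,0],[0,0,0,0,-0.009,0,0],[0,0,0,0,-0.014,0,0],[0,0,0,0,-0.019,0,0],[0,0,0,0,-0.022,0,0],[0,0,0,0,-0.025,0,0],[0,0,0,0,-0.028,0,0],[0,0,0,0,-0.031,0,0],[0,0,0,0,-0.034,0,0],[0,0,0,0,-0.037,0,0]]}}

```text
clock: 8.15
position: [0.5209, -0.1533, 0.045]
ee_rot: [0.997, -0.081, -0.0, -0.0]
ft_force: [0.1, 0.7, -0.1]
grip_width: 0.001
```

Run:
```python
from h import *
st()
```

```text
t 8.15 g [-140.4    0.    45. ] F g [ 0.76 -0.03 -0.15] joints [-0.37  0.4   0.67  1.9  -0.31  0.94  0.29]
```

>>> {"method": "move_arm", "body": {"moves": [[0,0,0,0,-0.001,0,0],[0,0,0,0,-0.002,0,0],[0,0,0,0,-0.003,0,0],[0,0,0,0,-0.005,0,0],[0,0,0,0,-0.007,0,0],[0,0,0,0,-0.009,0,0],[0,0,0,0,-0.011,0,0],[0,0,0,0,-0.013,0,0],[0,0,0,0,-0.015,0,0],[0,0,0,0,-0.017,0,0]]}}

```text
clock: 9.15
position: [0.5236, -0.1366, 0.0451]
ee_rot: [0.997, -0.081, -0.0, -0.0]
ft_force: [0.3, -1.5, -0.8]
grip_width: 0.001
```

>>> {"method": "move_arm", "body": {"moves": [[0,0,0,0,-0.002,0,0],[0,0,0,0,-0.004,0,0],[0,0,0,0,-0.006,0,0],[0,0,0,0,-0.008,0,0],[0,0,0,0,-0.01,0,0],[0,0,0,0,-0.012,0,0],[0,0,0,0,-0.014,0,0],[0,0,0,0,-0.016,0,0],[0,0,0,0,-0.018,0,0],[0,0,0,0,-0.02,0,0]]}}

```text
clock: 10.15
position: [0.5269, -0.1168, 0.0451]
ee_rot: [0.997, -0.081, -0.0, -0.0]
ft_force: [-0.3, -2.0, -0.4]
grip_width: 0.001
```

Run:
```python
from h import *
st()
b=cams.camera('top')[150:300,230:430,::-1].repeat(4,0).repeat(4,1)
cv2.imwrite('pics/s4.png',b)
```

```text
t 10.15 g [-103.4    0.    45.1] F g [-2.01  0.02 -0.38] joints [-0.43  0.39  0.67  1.91 -0.3   0.94  0.22]
```

View pics/s4.png

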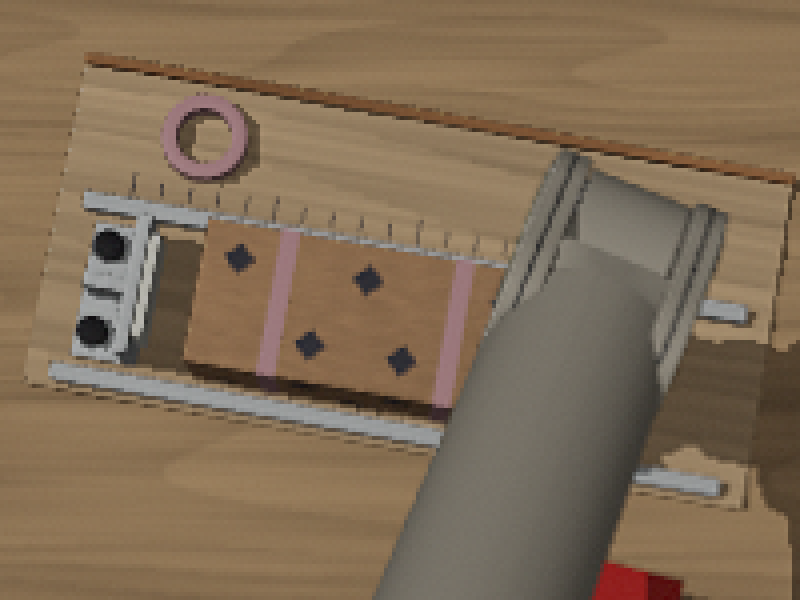

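The gift is sliding at about 2 N. Its end is at crop (210,219)–(185,363), still short of the labels at about (150,285).

Run:
```python
from h import *
np.set_printoptions(precision=4,suppress=True)
print(tog(plane('top',f([(210,219),(185,363)]),.098)))
```

```text
[[ 0.1355 -0.0476  0.098 ]
 [ 0.1341  0.0485  0.098 ]]
```

>>> {"method": "move_arm", "body": {"moves": [[0,0,0,0,-0.002,0,0],[0,0,0,0,-0.004,0,0],[0,0,0,0,-0.006,0,0],[0,0,0,0,-0.008,0,0],[0,0,0,0,-0.01,0,0],[0,0,0,0,-0.012,0,0],[0,0,0,0,-0.014,0,0],[0,0,0,0,-0.016,0,0],[0,0,0,0,-0.018,0,0],[0,0,0,0,-0.019,0,0]]}}

```text
clock: 11.2
position: [0.53, -0.098, 0.0451]
ee_rot: [0.997, -0.081, 0.0, -0.0]
ft_force: [-0.5, -1.9, -0.6]
grip_width: 0.003
```

>>> {"method": "move_arm", "body": {"moves": [[0,0,0,0,-0.0008,0,0],[0,0,0,0,-0.0016,0,0],[0,0,0,0,-0.0024,0,0],[0,0,0,0,-0.0032,0,0],[0,0,0,0,-0.004,0,0],[0,0,0,0,-0.0048,0,0],[0,0,0,0,-0.0056,0,0],[0,0,0,0,-0.0064,0,0]]}}

```text
clock: 12.0
position: [0.531, -0.0919, 0.0451]
ee_rot: [0.997, -0.081, 0.0, -0.0]
ft_force: [0.1, -1.9, 0.2]
grip_width: 0.0
```

>>> {"method": "move_arm", "body": {"moves": [[0,0,0,0,-0.0007,0,0],[0,0,0,0,-0.0014,0,0],[0,0,0,0,-0.002,0,0],[0,0,0,0,-0.0025,0,0],[0,0,0,0,-0.003,0,0],[0,0,0,0,-0.0035,0,0]]}}

```text
clock: 12.6
position: [0.5315, -0.0885, 0.0451]
ee_rot: [0.997, -0.081, -0.0, -0.0]
ft_force: [-0.5, -1.7, 0.2]
grip_width: 0.0
```

>>> {"method": "move_arm", "body": {"moves": [[0,0,0,0,-0.0003,0,0],[0,0,0,0,-0.0006,0,0],[0,0,0,0,-0.0009,0,0],[0,0,0,0,-0.0012,0,0]]}}

```text
clock: 13.0
position: [0.5317, -0.0873, 0.0451]
ee_rot: [0.997, -0.081, 0.0, -0.0]
ft_force: [-0.6, -2.4, -0.9]
grip_width: 0.002
```

>>> {"method": "move_arm", "body": {"moves": [[0,0,0,0,-0.0003,0,0],[0,0,0,0,-0.0006,0,0],[0,0,0,0,-0.0009,0,0],[0,0,0,0,-0.0012,0,0]]}}

```text
clock: 13.4
position: [0.532, -0.0861, 0.0451]
ee_rot: [0.997, -0.081, 0.0, -0.0]
ft_force: [-0.5, -1.7, 0.4]
grip_width: 0.001
```

Run:
```python
from h import *
st()
```

```text
t 13.4 g [-72.3  -0.1  45.1] F g [-1.76  0.26  0.37] joints [-0.48  0.39  0.66  1.91 -0.29  0.94  0.15]
```

>>> {"method": "move_arm", "body": {"moves": [[0,0,0,0,-0.0003,0,0],[0,0,0,0,-0.0006,0,0],[0,0,0,0,-0.0009,0,0],[0,0,0,0,-0.0012,0,0]]}}

```text
clock: 13.8
position: [0.5319, -0.0858, 0.0451]
ee_rot: [0.997, -0.081, -0.0, 0.0]
ft_force: [-1.7, -7.5, -0.0]
grip_width: 0.001
```

Contact with the labels: 7.6 N, and the motion has stopped. I ease in a little more and hold.

>>> {"method": "move_arm", "body": {"moves": [[0,0,0,0,-0.0003,0,0],[0,0,0,0,-0.0005,0,0],[0,0,0,0,-0.0005,0,0]]}}

```text
clock: 14.1
position: [0.5318, -0.0857, 0.0451]
ee_rot: [0.997, -0.082, -0.0, 0.001]
ft_force: [-1.8, -8.1, 1.2]
grip_width: -0.003
```

>>> {"method": "move_arm", "body": {"moves": [[0,0,0,0,-0.0003,0,0],[0,0,0,0,-0.0003,0,0],[0,0,0,0,-0.0003,0,0]]}}

```text
clock: 14.4
position: [0.5318, -0.0858, 0.0451]
ee_rot: [0.997, -0.082, -0.0, 0.001]
ft_force: [-2.0, -7.0, 1.1]
grip_width: 0.0
```

Run:
```python
from h import *
st()
b=cams.camera('top')[150:300,230:430,::-1].repeat(4,0).repeat(4,1);cv2.imwrite('pics/s5.png',b)
for _ in range(3): cams.camera('top'); st()
```

```text
t 14.4 g [-72.    0.2  45.1] F g [-7.26  0.81  1.06] joints [-0.48  0.39  0.66  1.91 -0.29  0.94  0.15]
t 14.5 g [-72.    0.1  45.1] F g [-7.62  1.08  1.81] joints [-0.48  0.39  0.66  1.91 -0.29  0.94  0.15]
t 14.55 g [-72.    0.1  45.1] F g [-8.7   0.7   0.99] joints [-0.48  0.39  0.66  1.91 -0.29  0.94  0.15]
t 14.6 g [-72.    0.1  45.1] F g [-8.21  1.8   0.61] joints [-0.48  0.39  0.66  1.91 -0.29  0.94  0.15]
```

View pics/s5.png

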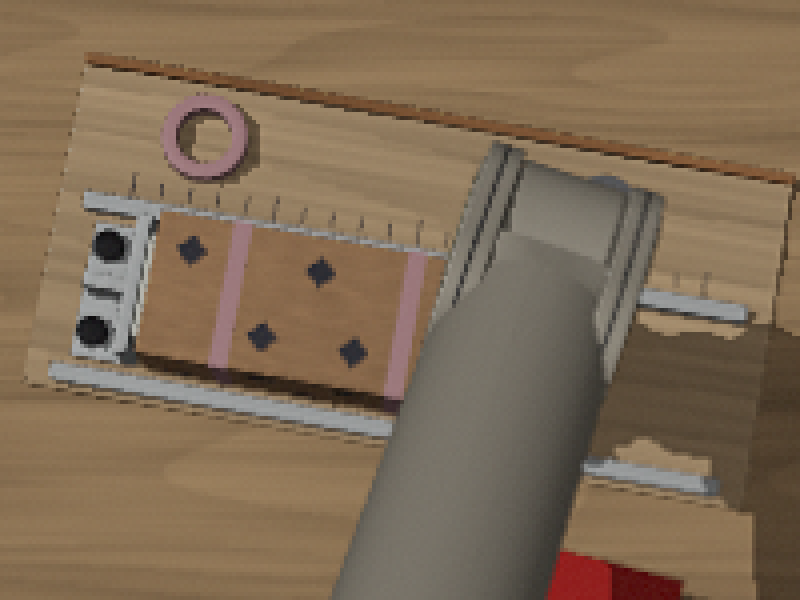

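The gift's end sits against the label stack, with an even edge along crop x ≈ 135–158. Steady force is about 8 N, so I raise it a bit.

>>> {"method": "move_arm", "body": {"moves": [[0,0,0,0,-0.0005,0,0],[0,0,0,0,-0.001,0,0],[0,0,0,0,-0.001,0,0]]}}

```text
clock: 14.9
position: [0.5317, -0.0857, 0.0451]
ee_rot: [0.997, -0.082, -0.0, 0.001]
ft_force: [-3.1, -11.3, 0.8]
grip_width: -0.001
```

Run:
```python
from h import *
for _ in range(4): cams.camera('top'); st()
```

```text
t 14.95 g [-71.9   0.3  45.1] F g [-11.88   1.75   1.99] joints [-0.48  0.39  0.66  1.92 -0.29  0.94  0.15]
t 15.0 g [-72.    0.2  45.1] F g [-11.05   1.3    1.73] joints [-0.48  0.39  0.66  1.91 -0.29  0.94  0.15]
t 15.05 g [-72.    0.2  45.1] F g [-11.89   2.17   2.39] joints [-0.48  0.39  0.66  1.91 -0.29  0.94  0.15]
t 15.1 g [-72.    0.2  45.1] F g [-11.87   1.37   1.8 ] joints [-0.48  0.39  0.66  1.91 -0.29  0.94  0.15]
```

>>> {"method": "move_arm", "body": {"moves": [[0,0,0,0,0,0,0],[0,0,0,0,0,0,0],[0,0,0,0,0,0,0],[0,0,0,0,0,0,0],[0,0,0,0,0,0,0],[0,0,0,0,0,0,0],[0,0,0,0,0,0,0],[0,0,0,0,0,0,0],[0,0,0,0,0,0,0],[0,0,0,0,0,0,0]]}}

```text
clock: 16.1
position: [0.5317, -0.0857, 0.0451]
ee_rot: [0.997, -0.082, -0.0, 0.001]
ft_force: [-2.9, -11.8, 1.6]
grip_width: -0.004
```

Run:
```python
from h import *
for _ in range(10): cams.camera('top'); st()
```

```text
t 16.15 g [-71.9   0.2  45.1] F g [-12.44   1.05   1.67] joints [-0.48  0.39  0.66  1.92 -0.29  0.94  0.15]
t 16.2 g [-72.    0.2  45.1] F g [-12.06   1.12   1.17] joints [-0.48  0.39  0.66  1.91 -0.29  0.94  0.15]
t 16.25 g [-71.9   0.2  45.1] F g [-10.9    1.43   1.58] joints [-0.48  0.39  0.66  1.91 -0.29  0.94  0.15]
t 16.3 g [-72.    0.2  45.1] F g [-11.67   0.64   0.54] joints [-0.48  0.39  0.66  1.91 -0.29  0.94  0.15]
t 16.35 g [-72.    0.3  45.1] F g [-11.29   2.36   1.18] joints [-0.48  0.39  0.66  1.92 -0.29  0.94  0.15]
t 16.4 g [-72.    0.2  45.1] F g [-11.24   1.28   0.86] joints [-0.48  0.39  0.66  1.91 -0.29  0.94  0.15]
t 16.45 g [-72.    0.2  45.1] F g [-10.83   0.7    2.  ] joints [-0.48  0.39  0.66  1.91 -0.29  0.94  0.15]
t 16.5 g [-72.    0.2  45.1] F g [-10.59   0.67   1.95] joints [-0.48  0.39  0.66  1.91 -0.29  0.94  0.15]
t 16.55 g [-72.    0.2  45.1] F g [-12.2    1.     1.36] joints [-0.48  0.39  0.66  1.91 -0.29  0.94  0.15]
t 16.6 g [-71.9   0.2  45.1] F g [-10.89   1.95   0.76] joints [-0.48  0.39  0.66  1.91 -0.29  0.94  0.15]
```

I held about 11.5 N for 1.7 s. Next I back off straight along the guide and then rise.

>>> {"method": "move_arm", "body": {"moves": [[0,0,0,0,0.001,0,0],[0,0,0,0,0.003,0,0],[0,0,0,0,0.007,0,0],[0,0,0,0,0.015,0,0],[0,0,0,0,0.025,0,0],[0,0,0,0,0.035,0,0],[0,0,0,0,0.045,0,0],[0,0,0,0,0.055,0,0],[0,0,0,0,0.06,0,0],[0,0,0,0,0.06,0,0]]}}

```text
clock: 17.6
position: [0.5225, -0.1434, 0.0451]
ee_rot: [0.997, -0.082, 0.0, 0.0]
ft_force: [0.4, -0.0, -0.5]
grip_width: 0.003
```

>>> {"method": "move_arm", "body": {"moves": [[0,0,0,0,0.01,-0.03,0],[0,0,0,0,0.03,-0.08,0],[0,0,0,0,0.05,-0.13,0],[0,0,0,0,0.07,-0.18,0],[0,0,0,0,0.09,-0.22,0],[0,0,0,0,0.11,-0.25,0],[0,0,0,0,0.11,-0.25,0],[0,0,0,0,0.11,-0.25,0]]}}

```text
clock: 18.4
position: [0.5052, -0.251, 0.2953]
ee_rot: [0.997, -0.081, 0.001, -0.0]
ft_force: [-0.7, 0.2, -1.0]
grip_width: 0.0
```

Run:
```python
from h import *
st()
b=cams.camera('top')[150:300,230:430,::-1]
cv2.imwrite('pics/s6.png',cv2.resize(b,None,fx=4,fy=4,interpolation=cv2.INTER_CUBIC))
```

```text
t 18.4 g [-2.393e+02 -1.000e-01  2.953e+02] F g [ 0.09  0.74 -1.01] joints [-0.31  0.2   0.81  1.56 -0.15  1.44  0.35]
```

View pics/s6.png

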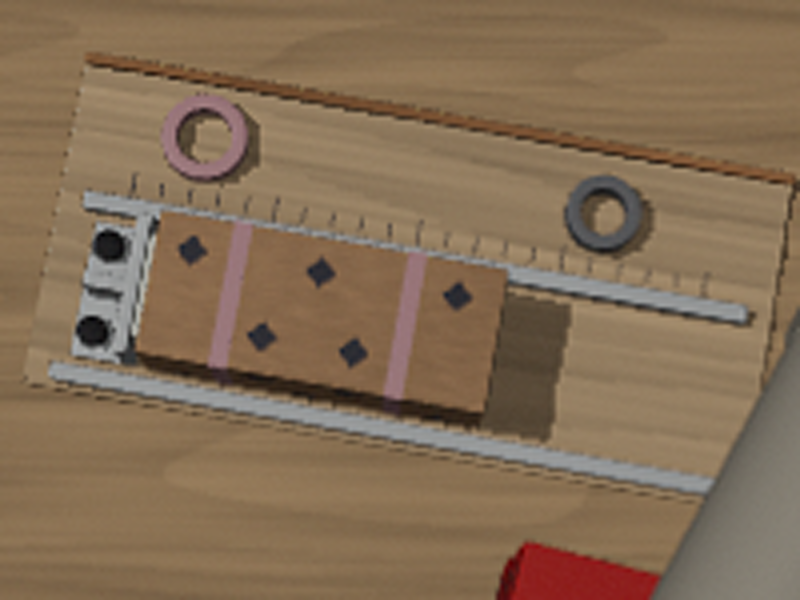

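The gift lies between the rails with its end against the labels. Its corners are at (160,211), (508,270), (487,412) and (135,353), and both tape rolls are where they were.

Run:
```python
from h import *
np.set_printoptions(precision=4,suppress=True)
print(tog(plane('top',f([(160,211),(508,270),(487,412),(135,353)]),.098)))
print(manip.hand_in())
```

```text
[[ 0.1687 -0.0472  0.098 ]
 [-0.0612 -0.0476  0.098 ]
 [-0.0632  0.0463  0.098 ]
 [ 0.1673  0.0477  0.098 ]]
the job is handed in; nothing more can be done
None
```

The gift is lying on its side between the rails with its top end flush against the labels, and I handed the job in at about 18.5 s of the 72 s allowed.

I tipped it with a slow push near its top and slid it along at about 2 N. The last few millimetres were at roughly 3 mm/s until it touched the labels.

- **Pressing:** I held it there at about 11.5 N at the wrist for about 1.7 s. That is roughly 9.5–11.5 N on the label, allowing for friction. The highest force I read was 12.4 N, but I only sampled the force, so a brief peak between readings would not show.
- **Final position:** From the top camera, the end face is 167–169 mm along the guide. Its two corners agree to 1.4 mm, and the sides are within 1 mm of parallel to the rails. Before pushing, the camera put the label front at 169–172 mm, which agrees within the camera's accuracy of a few mm. Touch confirmed the contact: the tool stopped moving and the force rose.
- **Other things:** Both tape rolls look unmoved in the last picture. That picture did not cover the other bystanders, but the arm stayed well clear of them. The gripper ended clear of everything, with about zero force.

After first contact, the first two small steps barely raised the force: it stayed at about 8 N, so I used a 1 mm step to reach the pressing force.

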